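# Seat a loose ball bearing in its transit tray and lock the keeper

### The job

Pack the loose ball bearing for shipping. Nudge it across the blue deck of the transit tray with the fingertips until it drops by itself into the empty middle pocket (never grip it or lift it off the tray), then press it straight down past the pocket's spring clips until it sits fully home, and last push the orange keeper of that pocket over it as far as it goes. It is a precision bearing: use a light touch (under 8 N until it is home), stop at the first firm resistance, never lean hard on the bearing or the keeper, and leave the other things on the desk where they are.

Things in the scene. Friction and masses are not known exactly. Their poses are not given: they have to be found in the camera images.
- bearing: steel ball bearing lying flat on the tray's deck, 40 mm diameter, 15 mm thick, 0.06 to 0.13 kg; solid to the touch (the bore is closed). Origin: centre of its underside; z is its axis, up.
- tray: grey transit tray, fixed, 246 (x) by 214 (y) mm; origin: underside centre, x to its rear, y left, z up. Side walls 35 mm high, rear 31, front 22. In it a blue insert plate, 190 by 198 mm, deck 26 mm over the desk, is clamped square, anywhere within 22 mm forward or back (x) of centre; its shift is not measured. Packed bearings (fixed, 4 mm proud) sit 68 mm left and right of the empty pocket.
- pocket_about (a point): where the empty middle pocket would be with the insert centred (tray x = 35 mm): deck level, tray axes. The true one lies within 22 mm of it along tray x, at the same y. 42 mm wide, 11 mm deep. White sprung clips with sloping lead-ins catch a bearing that drops in, its underside 5 to 8 mm below the deck; pressing it on to the solid floor (then 4 mm proud) takes 2 to 7 N.
- keeper (a joint): slide of the middle pocket's orange keeper, m: 0 open, 0.018 at its end stop over the bearing. Moves along the tray's -x (to the front) against about 1.5 N of friction, stays where left. Its tongue passes over the bearing only when that is home. Thumb tab: 24 mm wide (y), 8 mm thick (x), top 30 mm over the deck, centre 59 mm less the joint value behind (+x) the pocket's true centre.
- guide_about (a point): top of the middle pocket's aluminium keeper guide with the insert centred (tray x = 66 mm, it shifts with the insert): strap and cheeks 15 mm and 12 mm above the deck, from 26 to 58 mm behind the pocket's centre. The keeper's tab stands behind the strap; push its rear face 6 to 14 mm below its top.
- mug: green mug, 94 mm high, standing; bystander. Origin: underside centre.
- pen_black: black pen lying on the writing pad, 142 mm long; bystander. Origin: underside centre.
- part_box_d: small grey carton with a green band, 80 mm high; bystander. Origin: underside centre.
- part_box_a: small grey carton with a red band, 95 mm high; bystander. Origin: underside centre.
- tape_clear_b: roll of clear tape lying flat, 96 mm wide, 48 mm high; bystander. Origin: underside centre.
- caliper: caliper lying flat, 237 mm long; bystander. Origin: underside centre.
- note_pad: writing pad, 149 by 107 mm; bystander. Origin: underside centre.

How it is judged:
By the outcome, as a careful person would: the job done as asked, in the order asked, and still so for the second after the job is handed in, with the robot touching nothing.
It also fails if it takes over 58 s, if anything falls off the work surface, if the arm or the gripper's body presses on something with over 40 N, if the wrist force passes 120 N, or if a joint passes its speed limit or range.

### The arm

A 7-joint arm with a two-finger parallel gripper is mounted at the origin on a cart in front of the work surface, level with it; the furniture and walls round the work are solid. World frame = base frame: x ahead of the robot, y to its left, z up, the work surface at z = 0. Lengths are in mm, angles in rad, forces in N, time in s.
With the tool pointing down it reaches from about 425 to 1025 mm from the base axis. Payload 9.4 kg.
Tool frame: the origin (TCP) lies at the very end of the fingers, on their centre line; the grasp point (between the pads) lies 19 mm behind it; z points along the fingers, y is the line along which they close (so a half turn about z gives the same grasp; the last joint's range is limited). The gripper opens to 85 mm and grips with 20 to 120 N. Pads are 22 mm wide; open, the fingers measure 114 mm over their backs; the gripper's body (76 mm by 85 mm) begins 54 mm behind the grasp point. The pads swing forward as they close: fully open they stand 13 mm farther back than shut.
Start: joints at [-1.376, 0.599, -0.003, 1.599, 0.002, 0.943, -0.08], TCP at [194.642, 698.383, 231.275] pointing down, gripper open.
Joint ranges: [-2.57, 2.57], [-0.35, 1.97], [-1.29, 1.29], [0.11, 2.56], [-1.05, 4.19], [0.11, 1.86], [-2.63, 2.63]. Speed limits (rad/s): [2.22, 2.22, 3.01, 3.01, 3.14, 3.14, 3.14].

### API

Orientations are given as [roll, pitch, yaw] about the fixed x, y, z axes, in that order (R = Rz(yaw) Ry(pitch) Rx(roll)).
In Python, from bench import r, cams, status gives the robot as it stands (r), with the cameras (cams) and the readings (status).
- The arm moves only by the shell command python3 steer.py 'ROWS' [FORCE]. ROWS is 1 to 8 rows, one to a line, with the numbers parted by spaces; each row has 7 numbers: a rotation vector rx, ry, rz in parts of the range, where 1.0 means 4 rad, then dx, dy, dz in shares of 400 mm (1.0 is 400 mm), then the finger opening in mm; each row is the pose to reach, as a shift and turn from the pose commanded when the command began, along the tool's axes at that moment; what a row does not reach only later rows make up. A row lasts 1/8 s, in which the tool goes at most 62.5 mm and 0.188 rad, less where a joint would pass 70% of its speed; a pose out of reach is approached as far as the arm can. The fingers move at their own pace and stop on an object; FORCE is the grip in N (left out, the last holds). Time passes only in rows, so rows that do not move let the fingers close. It prints the time, the measured TCP pose, the force, the opening and the grip force at its end. Shift and turn numbers lie between -1 and 1, and a call with a number outside is refused. Input that does not fit is refused with a message, and nothing moves.
- status.get_obs(): the state, without advancing time (a new reading comes with each control period).
- cams.read_camera(name): name is "scene" or "top"; returns a dict with "pixels" (400x640x3 uint8, red, green, blue), "fx", "fy", "cx", "cy" (pixels), "eye" and "attitude" of the camera in the world. Camera axes: x right, y up, looking along -z (the intrinsics and any distortion apply to the point x, -y, -z); pixel columns grow to the right and rows downward; lengths in mm; the calibration is good to about 2 mm. A picture is of the moment at which its call begins. There is no depth.
- r.hand_in(): hands the job in; it is judged then, once.
The state is a dict: "time": time; "joint_pos": joint angles; "qvel": joint speeds; "joint_efforts": joint torques, N m; "tool_pos": TCP position; "eef_rot": TCP orientation; "force": force on the tool from outside, world axes, zero at the start; "ft_torque": the same for the moment, N m; "finger_gap": finger opening in mm; "gripper_force": force on a finger pad.
Only numpy, scipy, OpenCV 4.12 (cv2) and the standard library are available. Lean on these libraries where they do the work, as an engineer would, in place of code of your own. Each camera call takes 0.05 s, during which the arm holds its last target. There are 200 camera calls.

## Working session

There is one attempt and no reset: what is moved stays moved. The work goes in short steps, Python scripts to look and compute and a shell command to move; the robot and the scene stay as the last step left them, time stands still between calls to the robot, and variables do not carry over. Pictures are saved under pics/ and viewed, at most 10 in all, crops included, and the job is handed in when it is done.

```bash
ls; mkdir -p pics
python3 - <<'E'
from bench import r, cams, status
import cv2
o=status.get_obs();print(o)
for n in("scene","top"):
    d=cams.read_camera(n);cv2.imwrite(f"pics/{n}0.png",d["pixels"][:,:,::-1]);print({k:v for k,v in d.items() if k!="pixels"})
E
```

```text
bench.py
pics
steer.py
{'time': 0.0, 'joint_pos': array([-1.37570271,  0.60016694, -0.00254248,  1.6001265 ,  0.00179513,
        0.94289298, -0.07980758]), 'qvel': array([-6.08188986e-04, -7.05057046e-05, -1.34628501e-03,  1.78883794e-03,
        6.67468486e-04, -7.19983094e-04, -1.46515898e-03]), 'joint_efforts': array([-8.46984822e-04, -7.76447868e+01,  1.56537741e+00, -2.58010340e+01,
        1.24289811e-02,  9.14238364e-03, -1.03647591e-05]), 'tool_pos': array([194.52218085, 697.92880663, 230.38796069]), 'eef_rot': array([-3.14000742e+00,  1.41938585e-04,  2.86984658e+00]), 'force': array([-0.30662993,  0.40827735, -0.32369424]), 'ft_torque': array([-0.00123672,  0.01585717, -0.01003149]), 'gripper_force': 0.0, 'finger_gap': 85.42066109355659}
{'fx': 396.2849397711547, 'fy': 396.2849397711547, 'cx': 313.1127805415949, 'cy': 198.27927384840234, 'eye': array([-101.1759425 , -567.66409004,  837.34694431]), 'attitude': array([ 0.78720396, -0.01637543, -0.92902225])}
{'fx': 362.2186905387898, 'fy': 362.2186905387898, 'cx': 315.4048148216953, 'cy': 200.17402431370667, 'eye': array([ 318.53824702,  -88.93117377, 1153.89040258]), 'attitude': array([ 0.15667957, -0.01502509, -1.55088096])}
```

View pics/scene0.png

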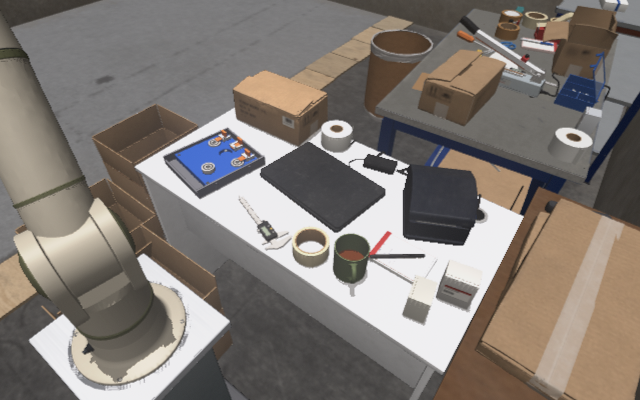

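View pics/top0.png

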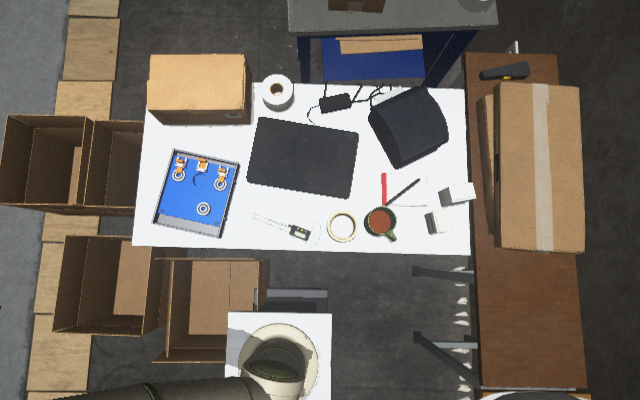

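The scene view shows the tray at about (213,160) and the arm on the left. The top view shows the tray at about (196,193), with the loose bearing at (203,209), the keepers at y≈167 and the middle pocket at about (200,181).

```bash
cat > h.py <<'E'
import numpy as np, cv2
from scipy.spatial.transform import Rotation as Ro
def ray(d,u,v):
    R=Ro.from_euler('xyz',d["attitude"]).as_matrix()
    return R@np.array([(u-d["cx"])/d["fx"],-(v-d["cy"])/d["fy"],-1.])
def onz(d,u,v,z):
    k=ray(d,u,v);return d["eye"]+k*(z-d["eye"][2])/k[2]
def proj(d,p):
    R=Ro.from_euler('xyz',d["attitude"]).as_matrix()
    c=R.T@(np.array(p,float)-d["eye"]);return d["cx"]+d["fx"]*c[0]/-c[2],d["cy"]+d["fy"]*c[1]/c[2]
def crop(d,x0,x1,y0,y1,s,name):
    cv2.imwrite(name,cv2.resize(d["pixels"][y0:y1,x0:x1,::-1],None,fx=s,fy=s,interpolation=cv2.INTER_CUBIC))
E
python3 - <<'E'
from bench import r, cams, status
from h import *
t=cams.read_camera("top");s=cams.read_camera("scene")
a=cv2.resize(t["pixels"][144:244,146:246,::-1],None,fx=5.5,fy=5.5,interpolation=cv2.INTER_CUBIC)
cv2.imwrite("pics/t1.png",a)
crop(s,160,270,124,199,7,"pics/s1.png")
print(onz(t,203,209,41),onz(s,208,167.5,41))
for n,d in(("t",t),("s",s)):
    p=d["pixels"].astype(int);h=cv2.cvtColor(d["pixels"],cv2.COLOR_RGB2HSV)
    m=((h[...,0]>105)&(h[...,0]<120)&(h[...,1]>150)).astype(np.uint8)
    w=(slice(140,250),slice(140,250)) if n=="t" else (slice(120,200),slice(155,275))
    z=np.zeros_like(m);z[w]=m[w]
    c=max(cv2.findContours(z,0,1)[0],key=cv2.contourArea);rc=cv2.minAreaRect(c)
    q=cv2.approxPolyDP(cv2.convexHull(c),4,True)[:,0]
    for x in q: print(n,x,onz(d,*x,26).round(1))
    print(rc)
E
```

```text
[459.38107934 243.96269246  41.        ] [456.78675537 235.62206158  41.        ]
t [174 155] [633.1 352.6  26. ]
t [233 169] [591.7 162.1  26. ]
t [218 225] [412.2 198.7  26. ]
t [158 212] [448.8 387.4  26. ]
((195.6483154296875, 190.349609375), (64.67263793945312, 59.74650192260742), 12.847704887390137)
s [243 148] [606.  233.9  26. ]
s [236 168] [519.1 180.3  26. ]
s [204 183] [411.  206.9  26. ]
s [175 155] [444.9 380.6  26. ]
s [207 140] [563.2 359.9  26. ]
s [232 139] [619.  297.7  26. ]
((212.20892333984375, 158.6309814453125), (38.984642028808594, 64.88321685791016), 65.77225494384766)
```

View pics/t1.png

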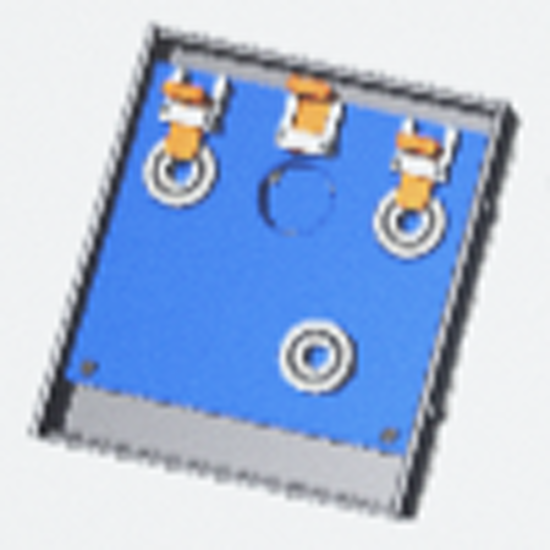

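View pics/s1.png

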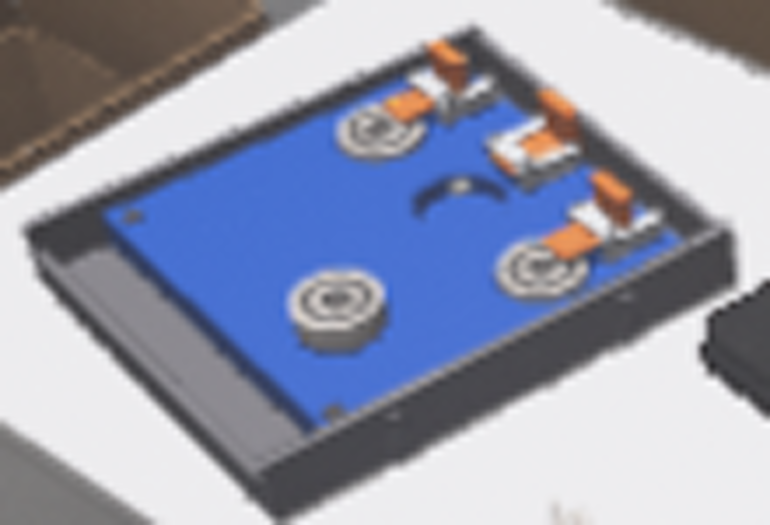

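Top crop: packed bearings at about (180,172) and (410,221), empty pocket at about (297,198), loose bearing at about (316,357). The insert is shifted well to the rear. The scene crop agrees: loose bearing top at about (337,299), packed ones at (378,130) and (543,268).

```bash
cat > meas.py <<'E'
from bench import r, cams, status
from h import *
def rings(d,x0,x1,y0,y1,seeds,k=8):
    a=cv2.resize(d["pixels"][y0:y1,x0:x1],None,fx=k,fy=k,interpolation=cv2.INTER_CUBIC)
    h=cv2.cvtColor(a,cv2.COLOR_RGB2HSV)
    m=((h[...,1]<90)&(h[...,2]>125)).astype(np.uint8)
    out=[]
    for u,v in seeds:
        x,y=(u-x0+.5)*k,(v-y0+.5)*k
        z=np.zeros_like(m);cv2.circle(z,(int(x),int(y)),int(7.6*k),1,-1)
        c=max(cv2.findContours(m*z,0,1)[0],key=cv2.contourArea)
        e=cv2.fitEllipse(cv2.convexHull(c)); out.append(((e[0][0]+.5)/k-.5+x0,(e[0][1]+.5)/k-.5+y0,e[1][0]/k,e[1][1]/k))
    return out
E
python3 - <<'E'
from meas import *
t=cams.read_camera("top");s=cams.read_camera("scene")
A=rings(t,146,246,144,244,[(178.6,175.1),(220.4,184.1),(203.3,208.8)])
B=rings(s,160,270,124,199,[(213.9,142.5),(237.5,162.2),(208,166.5)])
for d,L in((t,A),(s,B)):
    for e,z in zip(L,(30,30,41)): print(np.round(e,2),onz(d,e[0],e[1],z).round(1))
# seeds by eye
for d,L in((t,[(178.6,175.1),(220.4,184.1),(203.3,208.8)]),(s,[(213.9,142.5),(237.5,162.2),(208,166.5)])):
    print([onz(d,u,v,z).round(1) for (u,v),z in zip(L,(30,30,41))])
# orange blobs and keeper
for n,d,w in(("t",t,(150,240,150,190)),("s",s,(205,260,125,165))):
    h=cv2.cvtColor(d["pixels"],cv2.COLOR_RGB2HSV);m=((h[...,0]<20)&(h[...,1]>140)&(h[...,2]>120)).astype(np.uint8)
    z=np.zeros_like(m);z[w[2]:w[3],w[0]:w[1]]=m[w[2]:w[3],w[0]:w[1]]
    c=cv2.connectedComponentsWithStats(z);print(n,c[2][1:].tolist())
print(proj(t,status.get_obs()["tool_pos"]))
E
```

```text
[178.17 174.44  13.1   13.51] [569.  332.8  30. ]
[219.94 183.66  13.12  13.59] [542.4 199.6  30. ]
[202.96 208.33  13.27  13.74] [461.5 244.2  41. ]
[214.45 141.59   9.46  14.03] [569.2 329.2  30. ]
[237.85 162.46  13.42  15.57] [538.8 191.   30. ]
[207.35 166.66   9.53  14.29] [458.3 240.1  41. ]
[array([566.9, 331.3,  30. ]), array([541. , 198.1,  30. ]), array([460. , 243.1,  41. ])]
[array([564.6, 327. ,  30. ]), array([539.1, 192.8,  30. ]), array([460. , 239.1,  41. ])]
t [[176, 159, 7, 4, 18], [199, 158, 7, 10, 43], [177, 167, 5, 6, 26], [219, 169, 5, 3, 11], [219, 176, 5, 5, 15], [222, 181, 1, 1, 1]]
s [[222, 130, 3, 3, 7], [216, 137, 5, 4, 13], [237, 137, 5, 4, 8], [235, 143, 5, 2, 8], [245, 149, 5, 4, 11], [238, 156, 7, 5, 19]]
(np.float64(-14.146068509019642), np.float64(302.33859475216667))
```

The rows are not in the units I measure in: shifts go in shares of 400 mm and turns go in shares of 4 rad. I convert before sending: -387 mm is -0.9675, 100 mm is 0.25, -0.5 rad is -0.125.

```bash
python3 steer.py '0 0 -0.125 -0.85 -0.9675 0.25 20
0 0 -0.125 -0.85 -0.9675 0.25 20
0 0 -0.125 -0.85 -0.9675 0.25 20
0 0 -0.125 -0.85 -0.9675 0.25 20
0 0 -0.125 -0.85 -0.9675 0.25 20
0 0 -0.125 -0.85 -0.9675 0.25 20
0 0 -0.125 -0.85 -0.9675 0.25 20
0 0 -0.125 -0.85 -0.9675 0.25 20' 20
```

```text
time: 1.3
tool_pos: [408.6, 254.7, 135.9]
eef_rot: [3.141, 0.001, -2.913]
force: [1.6, -0.2, 0.4]
finger_gap: 20.3
gripper_force: 0.0
```

```bash
cat > go.py <<'E'
import sys
from bench import r, cams, status
from h import *
# world target x y z yaw -> tool-axes shift
o=status.get_obs();R=Ro.from_euler('xyz',o["eef_rot"])
g=np.array([float(v) for v in sys.argv[1:4]]);y=float(sys.argv[4])
T=Ro.from_euler('xyz',[np.pi,0,y])
print("pos",o["tool_pos"].round(2),"rot",(R.inv()*T).as_rotvec().round(3),"d",R.inv().apply(g-o["tool_pos"]).round(2))
E
python3 steer.py '0 0 0 0 0 0 20' ; python3 go.py 417.7 234 60 3.371
```

```text
time: 1.42
tool_pos: [409.3, 250.9, 135.4]
eef_rot: [-3.139, -0.002, -2.922]
force: [-0.2, 0.9, 0.8]
finger_gap: 20.4
gripper_force: 0.0
pos [409.34 250.89 135.38] rot [-0.003 -0.002 -0.01 ] d [ -4.59 -18.09  75.42]
```

To row units: 75 mm is 0.1875, 40 mm is 0.1, -0.01 rad is -0.0025.

```bash
python3 steer.py '0 0 -0.0025 -0.0115 -0.0453 0.1 20
0 0 -0.0025 -0.0115 -0.0453 0.1875 20
0 0 -0.0025 -0.0115 -0.0453 0.1875 20'; python3 go.py 417.7 234 60 3.371
python3 - <<'E'
from meas import *
t=cams.read_camera("top");s=cams.read_camera("scene")
a=cv2.resize(t["pixels"][154:254,146:246,::-1],None,fx=5,fy=5,interpolation=cv2.INTER_CUBIC)
b=cv2.resize(s["pixels"][114:214,160,::-1] if 0 else s["pixels"][114:214,150:210,::-1],None,fx=5,fy=5,interpolation=cv2.INTER_CUBIC)
cv2.imwrite("pics/c1.png",np.hstack([a,b]))
o=status.get_obs();p=o["tool_pos"]
R=Ro.from_euler('xyz',o["eef_rot"])
for q in([0,10,0],[0,-10,0],[0,24.5,0],[0,-24.5,0]):
    w=p+R.apply(q);u=proj(t,w);v=proj(s,w);print(q,((u[0]-146+.5)*5,(u[1]-154+.5)*5),((v[0]-150+.5)*5+500,(v[1]-114+.5)*5))
E
```

```text
time: 1.8
tool_pos: [415.2, 239.9, 59.5]
eef_rot: [-3.14, -0.003, -2.902]
force: [-0.8, -0.3, 0.8]
finger_gap: 19.9
gripper_force: 0.0
pos [415.21 239.92  59.54] rot [-0.001 -0.003  0.01 ] d [-1.02 -6.35 -0.46]
[0, 10, 0] (np.float64(261.84756865701985), np.float64(347.9731991868913)) (np.float64(715.4990190595151), np.float64(271.0108684294721))
[0, -10, 0] (np.float64(294.7793611987162), np.float64(340.8057086961793)) (np.float64(743.7394570259102), np.float64(279.9849044572592))
[0, 24.5, 0] (np.float64(237.93527824528553), np.float64(353.17762630455405)) (np.float64(695.1834803219494), np.float64(264.55514784993426))
[0, -24.5, 0] (np.float64(318.61825009837645), np.float64(335.61725716317756)) (np.float64(764.3743216664581), np.float64(286.5420980437448))
```

View pics/c1.png

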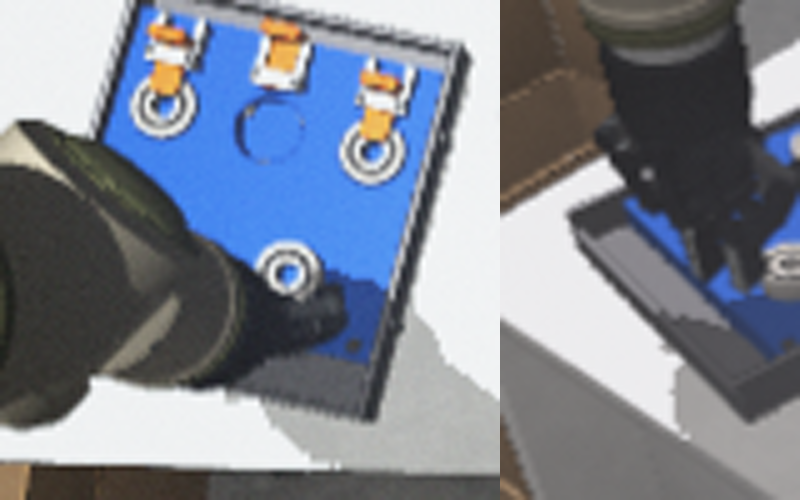

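The top view shows the bearing at (288,272) and the pocket at (270,130). The fingers straddle the line in front of the bearing. In the scene part, the tips are at about (707,278) and (745,286), near the predicted points.

```bash
python3 steer.py '0 0 0 0 0 0 20
0 0 0 0 0 0 20'; python3 go.py 417.7 234 31 3.371;python3 go.py 417.7 234 31 3.371
```

```text
time: 2.15
tool_pos: [416.7, 240.1, 62.1]
eef_rot: [3.141, 0.002, -2.903]
force: [0.3, -0.5, 0.3]
finger_gap: 20.1
gripper_force: 0.0
pos [416.75 240.14  62.12] rot [0.001 0.002 0.009] d [ 0.59 -6.22 31.11]
pos [416.75 240.14  62.12] rot [0.001 0.002 0.009] d [ 0.59 -6.22 31.11]
```

To row units: 27 mm is 0.0675, -6.2 mm is -0.0155, 0.01 rad is 0.0025.

```bash
python3 steer.py '0 0 0.0025 0.0015 -0.0155 0.0375 20
0 0 0.0025 0.0015 -0.0155 0.0675 20
0 0 0.0025 0.0015 -0.0155 0.0675 20
0 0 0.0025 0.0015 -0.0155 0.0675 20'; python3 go.py 417.7 234 31 3.371
```

```text
time: 2.65
tool_pos: [417.2, 233.7, 34.2]
eef_rot: [3.142, 0.0, -2.913]
force: [0.8, 0.0, -0.2]
finger_gap: 19.9
gripper_force: 0.0
pos [417.18 233.7   34.18] rot [ 0.     0.    -0.001] d [-0.58  0.18  3.18]
```

```bash
python3 steer.py '0 0 0 0 0 0.005 20
0 0 0 0 0 0.01 20
0 0 0 0 0 0.01 20'; python3 steer.py '0 0 0 -0.015 0 0.01 20
0 0 0 -0.03 0 0.01 20
0 0 0 -0.04 0 0.01 20
0 0 0 -0.05 0 0.01 20
0 0 0 -0.06 0 0.01 20
0 0 0 -0.07 0 0.01 20
0 0 0 -0.075 0 0.01 20
0 0 0 -0.075 0 0.01 20'
```

```text
time: 3.02
tool_pos: [417.2, 233.4, 30.0]
eef_rot: [-3.142, -0.0, -2.913]
force: [-0.0, -0.3, 0.8]
finger_gap: 20.2
gripper_force: 0.0
time: 4.03
tool_pos: [442.9, 238.4, 26.2]
eef_rot: [-3.139, -0.006, -2.912]
force: [-12.4, -2.7, 18.2]
finger_gap: 19.9
gripper_force: 9.3
```

I typed the 4 mm drop a second time, so the tips reached the deck. Lifting off straight away.

To row units: -5 mm is -0.0125.

```bash
python3 steer.py '0 0 0 0 0 -0.0125 20
0 0 0 0 0 -0.0125 20'
python3 - <<'E'
from meas import *
t=cams.read_camera("top");s=cams.read_camera("scene")
a=cv2.resize(t["pixels"][154:254,146:246,::-1],None,fx=5,fy=5,interpolation=cv2.INTER_CUBIC)
b=cv2.resize(s["pixels"][114:214,170:230,::-1],None,fx=5,fy=5,interpolation=cv2.INTER_CUBIC)
cv2.imwrite("pics/c2.png",np.hstack([a,b]))
for sd in ([203.3,206],[204,203]):
  e=rings(t,146,246,144,244,[sd])[0];print(np.round(e,2),onz(t,e[0],e[1],41).round(1))
E
```

```text
time: 4.28
tool_pos: [447.1, 240.5, 31.2]
eef_rot: [3.141, 0.001, -2.914]
force: [-1.5, 0.1, 1.9]
finger_gap: 19.9
gripper_force: 0.6
[205.52 200.27   2.49   8.05] [486.8 238.1  41. ]
[204.99 199.83   3.1    8.06] [488.1 239.8  41. ]
```

View pics/c2.png

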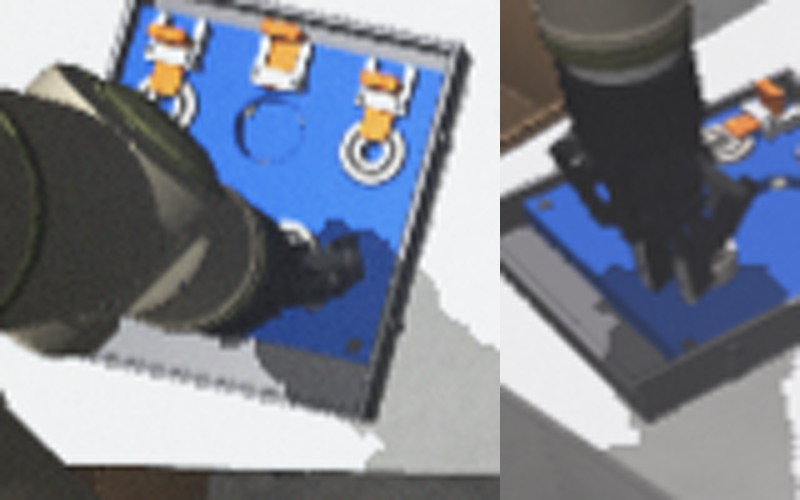

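The bearing has moved about 13 mm towards the pocket, with its visible rim at (295,222). It now sits between the two tips. I'll continue the push, then back off and calibrate.

To row units: -50 mm is -0.125, -46 mm is -0.115.

```bash
python3 steer.py '0 0 0 -0.015 0 0 20
0 0 0 -0.0325 0 0 20
0 0 0 -0.05 0 0 20
0 0 0 -0.0675 0 0 20
0 0 0 -0.085 0 0 20
0 0 0 -0.1025 0 0 20
0 0 0 -0.115 0 0 20
0 0 0 -0.125 0 0 20';python3 steer.py '0 0 0 0 0 0 20'; python3 steer.py '0 0 0 0.075 0 -0.075 20
0 0 0 0.15 0 -0.2 20
0 0 0 0.15 0 -0.325 20
0 0 0 0.15 0 -0.325 20'
python3 - <<'E'
from meas import *
t=cams.read_camera("top");s=cams.read_camera("scene")
a=cv2.resize(t["pixels"][154:254,146:246,::-1],None,fx=5,fy=5,interpolation=cv2.INTER_CUBIC)
b=cv2.resize(s["pixels"][114:214,190:250,::-1],None,fx=5,fy=5,interpolation=cv2.INTER_CUBIC)
cv2.imwrite("pics/c3.png",np.hstack([a,b]))
e=rings(t,146,246,144,244,[[202,192]])[0];print(np.round(e,2),onz(t,e[0],e[1],41).round(1))
E
```

```text
time: 5.38
tool_pos: [495.4, 251.6, 31.0]
eef_rot: [3.142, 0.0, -2.913]
force: [-1.4, -1.0, -0.1]
finger_gap: 19.5
gripper_force: 0.4
time: 5.5
tool_pos: [495.5, 251.7, 31.0]
eef_rot: [3.141, 0.0, -2.914]
force: [0.6, 0.5, 0.5]
finger_gap: 19.9
gripper_force: 0.0
time: 6.0
tool_pos: [437.9, 238.9, 164.5]
eef_rot: [3.139, 0.006, -2.913]
force: [0.2, 0.6, -0.6]
finger_gap: 20.0
gripper_force: 0.0
[200.73 189.87   9.85  12.84] [519.1 255.1  41. ]
```

View pics/c3.png

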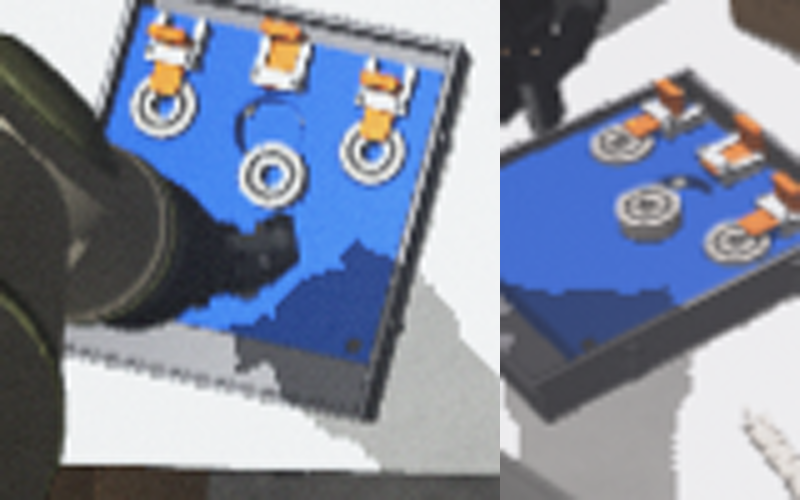

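The bearing is clear in the top view at (272,175), and the pocket is at about (270,131) above it.

Run:
```python
from meas import *
t=cams.read_camera("top")
L=rings(t,146,246,144,244,[[200,188.6],[178.2,174.4],[219.9,183.6]])
P=[onz(t,e[0],e[1],z)[:2] for e,z in zip(L,(41,30,30))]
for e,p in zip(L,P):print(np.round(e,2),p.round(1))
mid=(P[1]+P[2])/2;print(mid, mid-P[0])
o=np.array([495.5,251.7]);d=np.array([.974,.2265]);n=np.array([-.2265,.974])
print("contact off along,lat",(P[0]-o)@d,(P[0]-o)@n,"to go",(mid-P[0])@d,(mid-P[0])@n)
# pocket dark rim
h=cv2.cvtColor(cv2.resize(t["pixels"][154:254,146:246],None,fx=5,fy=5,interpolation=cv2.INTER_CUBIC),cv2.COLOR_RGB2HSV)
for p in (mid,): print(proj(t,[*p,26]))
```

```text
[199.79 188.51  13.2   13.46] [523.4 258.3]
[178.15 174.22  13.12  13.99] [569.7 332.9]
[219.92 183.5   13.13  13.99] [542.9 199.7]
[556.31643919 266.31119913] [32.93879637  8.02608597]
contact off along,lat 28.64435223713786 0.09961411930107458 to go 33.900296138896145 0.3567703577635924
(np.float64(199.39375884524264), np.float64(179.12430705072606))
```

```bash
python3 go.py 485 249.6 60 3.37
```

```text
pos [436.47 237.73 160.65] rot [-0. -0. -0.] d [-49.98   0.61 100.64]
```

To row units: 100 mm is 0.25, -50 mm is -0.125.

```bash
python3 steer.py '0 0 0 -0.075 0.0015 0.125 20
0 0 0 -0.125 0.0015 0.25 20
0 0 0 -0.125 0.0015 0.25 20
0 0 0 -0.125 0.0015 0.25 20'; python3 go.py 485 249.6 31 3.37
```

```text
time: 6.65
tool_pos: [484.1, 249.5, 60.8]
eef_rot: [-3.141, -0.002, -2.913]
force: [-0.0, 0.3, 0.5]
finger_gap: 20.4
gripper_force: 0.0
pos [484.13 249.53  60.82] rot [-0.001 -0.002  0.   ] d [-0.93 -0.11 29.82]
```

To row units: 29.5 mm is 0.0738, 20 mm is 0.05.

```bash
python3 steer.py '0 0 0 -0.0013 0 0.05 20
0 0 0 -0.0013 0 0.0738 20
0 0 0 -0.0013 0 0.0738 20'; python3 go.py 528.4 260.1 31 3.37
```

```text
time: 7.02
tool_pos: [485.5, 250.0, 32.3]
eef_rot: [3.142, 0.0, -2.913]
force: [0.3, -0.4, -0.3]
finger_gap: 19.9
gripper_force: 0.0
pos [485.46 250.01  32.25] rot [0. 0. 0.] d [-44.11   0.1    1.27]
```

To row units: -40 mm is -0.1, -39 mm is -0.0975.

```bash
python3 steer.py '0 0 0 -0.015 0.0003 0.0025 20
0 0 0 -0.0325 0.0003 0.0025 20
0 0 0 -0.05 0.0003 0.0025 20
0 0 0 -0.065 0.0003 0.0025 20
0 0 0 -0.08 0.0003 0.0025 20
0 0 0 -0.09 0.0003 0.0025 20
0 0 0 -0.0975 0.0003 0.0025 20
0 0 0 -0.1 0.0003 0.0025 20'; python3 steer.py '0 0 0 -0.0025 0 0 20
0 0 0 -0.005 0 0 20';python3 steer.py '0 0 0 -0.0025 0 0 20
0 0 0 -0.0025 0 0 20'; python3 go.py 528.4 260.1 31 3.37
```

```text
time: 8.02
tool_pos: [525.2, 259.3, 30.5]
eef_rot: [3.141, 0.001, -2.914]
force: [-0.2, 0.4, -0.1]
finger_gap: 19.8
gripper_force: 0.0
time: 8.28
tool_pos: [526.5, 259.5, 30.4]
eef_rot: [-3.141, -0.0, -2.913]
force: [-0.8, -0.1, 0.0]
finger_gap: 19.9
gripper_force: 0.2
time: 8.52
tool_pos: [527.6, 259.8, 30.5]
eef_rot: [-3.142, 0.0, -2.913]
force: [-0.6, -0.5, -0.6]
finger_gap: 20.0
gripper_force: 0.2
pos [527.63 259.78  30.5 ] rot [-0.  0. -0.] d [-0.82  0.13 -0.5 ]
```

To row units: -0.5 mm is -0.0013.

```bash
for i in 1; do python3 steer.py '0 0 0 -0.0013 0 0 20
0 0 0 -0.0013 0 0 20'; python3 steer.py '0 0 0 -0.0013 0 0 20
0 0 0 -0.0013 0 0 20';python3 steer.py '0 0 0 -0.0013 0 0 20
0 0 0 -0.0013 0 0 20'; done
python3 - <<'E'
from meas import *
t=cams.read_camera("top");s=cams.read_camera("scene")
a=cv2.resize(t["pixels"][154:234,160:240,::-1],None,fx=5,fy=5,interpolation=cv2.INTER_CUBIC)
b=cv2.resize(s["pixels"][124:184,200:260,::-1],None,fx=6.667,fy=6.667,interpolation=cv2.INTER_CUBIC)
cv2.imwrite("pics/c4.png",np.hstack([a,b]))
E
```

```text
time: 8.78
tool_pos: [528.1, 259.9, 30.5]
eef_rot: [-3.142, 0.0, -2.913]
force: [-0.8, 0.1, -0.0]
finger_gap: 20.4
gripper_force: 0.2
time: 9.02
tool_pos: [528.6, 260.1, 30.5]
eef_rot: [3.142, 0.0, -2.913]
force: [-0.2, -0.7, 0.2]
finger_gap: 19.7
gripper_force: 0.0
time: 9.28
tool_pos: [528.9, 260.1, 30.5]
eef_rot: [-3.142, -0.0, -2.913]
force: [-0.5, -0.9, 0.9]
finger_gap: 20.1
gripper_force: 0.3
```

View pics/c4.png

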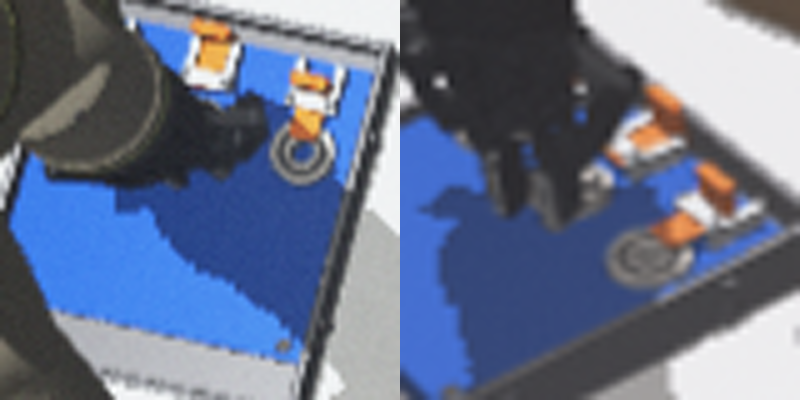

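The arm covers most of the bearing. Only part of it shows, at (598,185), so I can't see whether it has dropped. The force will tell, so I'll keep nudging in small steps.

To row units: -0.7 mm is -0.0018.

```bash
python3 steer.py '0 0 0 -0.0018 0 0 20
0 0 0 -0.0018 0 0 20'; python3 steer.py '0 0 0 -0.0018 0 0 20
0 0 0 -0.0018 0 0 20'
```

```text
time: 9.62
tool_pos: [529.4, 260.2, 30.4]
eef_rot: [-3.141, -0.001, -2.913]
force: [-2.6, -0.7, 0.8]
finger_gap: 20.1
gripper_force: 0.8
time: 9.88
tool_pos: [530.3, 260.4, 30.5]
eef_rot: [-3.141, -0.0, -2.913]
force: [-2.3, -0.8, -0.2]
finger_gap: 19.9
gripper_force: 1.0
```

To row units: -130 mm is -0.325, 110 mm is 0.275.

```bash
python3 steer.py '0 0 0 0.05 0 -0.025 20
0 0 0 0.175 0 -0.15 20
0 0 0 0.275 0 -0.25 20
0 0 0 0.275 0 -0.325 20
0 0 0 0.275 0 -0.325 20'
python3 - <<'E'
from meas import *
t=cams.read_camera("top");s=cams.read_camera("scene")
a=cv2.resize(t["pixels"][154:214,160:230,::-1],None,fx=5.7,fy=5.7,interpolation=cv2.INTER_CUBIC)
b=cv2.resize(s["pixels"][124:184,200:260,::-1],None,fx=5.7,fy=5.7,interpolation=cv2.INTER_CUBIC)
cv2.imwrite("pics/c5.png",np.hstack([a,b]))
L=rings(t,146,246,144,244,[[199.4,178.7]])
for z in(26,34,41): print(np.round(L[0],2),onz(t,*L[0][:2],z).round(1))
E
```

```text
time: 10.5
tool_pos: [424.7, 236.6, 163.1]
eef_rot: [3.14, 0.006, -2.913]
force: [-0.2, -0.3, -0.5]
finger_gap: 20.1
gripper_force: 0.0
[198.73 178.93  12.55  13.52] [556.9 268.4  26. ]
[198.73 178.93  12.55  13.52] [555.2 265.9  34. ]
[198.73 178.93  12.55  13.52] [553.7 263.7  41. ]
```

View pics/c5.png

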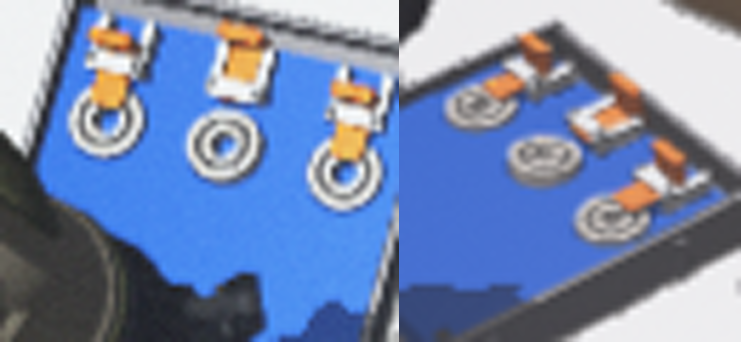

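It has dropped. In the top view the bearing is at (225,146), in line with the packed ones. In the scene view, at (545,157), it stands only slightly proud. Next: shut the fingers, turn to the tray axes and go above it.

```bash
python3 go.py 555.7 266.1 75 2.945
```

```text
pos [424.06 235.89 160.77] rot [0.001 0.002 0.424] d [-134.88   -0.36   86.04]
```

To row units: -135 mm is -0.3375, -100 mm is -0.25, 0.424 rad is 0.106.

```bash
python3 steer.py '0 0 0.045 -0.125 -0.001 0 0
0 0 0.09 -0.25 -0.001 0.075 0
0 0 0.106 -0.3375 -0.001 0.175 0
0 0 0.106 -0.3375 -0.001 0.215 0
0 0 0.106 -0.3375 -0.001 0.215 0
0 0 0.106 -0.3375 -0.001 0.215 0
0 0 0.106 -0.3375 -0.001 0.215 0'; python3 go.py 555.7 266.1 40 2.945
```

```text
time: 11.48
tool_pos: [554.9, 265.9, 75.8]
eef_rot: [3.14, 0.001, 2.946]
force: [-0.2, -0.9, 0.4]
finger_gap: 0.1
gripper_force: 0.0
pos [554.88 265.92  75.79] rot [0.001 0.001 0.001] d [-0.73  0.29 35.79]
```

To row units: 36 mm is 0.09, 30 mm is 0.075.

```bash
python3 steer.py '0 0 0 -0.0018 0.0008 0.0375 0
0 0 0 -0.0018 0.0008 0.075 0
0 0 0 -0.0018 0.0008 0.09 0
0 0 0 -0.0018 0.0008 0.09 0
0 0 0 -0.0018 0.0008 0.09 0'; python3 steer.py '0 0 0 0 0 0.0025 0
0 0 0 0 0 0.005 0
0 0 0 0 0 0.005 0'
```

```text
time: 12.1
tool_pos: [555.7, 266.0, 38.6]
eef_rot: [3.142, 0.0, 2.946]
force: [0.9, -0.8, 0.2]
finger_gap: 0.0
gripper_force: 0.0
time: 12.48
tool_pos: [555.6, 265.9, 36.6]
eef_rot: [3.142, 0.0, 2.946]
force: [-0.7, -0.2, 0.2]
finger_gap: -0.2
gripper_force: 0.0
```

To row units: 1 mm is 0.0025.

```bash
for i in 1; do python3 steer.py '0 0 0 0 0 0.0025 0
0 0 0 0 0 0.0025 0' | grep -E "pos|force:"; python3 steer.py '0 0 0 0 0 0.0025 0
0 0 0 0 0 0.0025 0'| grep -E "pos|force:"; done
```

```text
tool_pos: [555.6, 265.9, 35.5]
force: [-1.4, 0.3, 0.3]
gripper_force: 0.0
tool_pos: [555.6, 265.9, 34.5]
force: [-0.2, 0.0, 0.9]
gripper_force: 0.1
```

To row units: 0.6 mm is 0.0015.

```bash
for i in 1; do python3 steer.py '0 0 0 0 0 0.0015 0
0 0 0 0 0 0.0015 0' | grep -E "pos|force:"; python3 steer.py '0 0 0 0 0 0.0015 0
0 0 0 0 0 0.0015 0'| grep -E "pos|force:"; done
```

```text
tool_pos: [555.6, 265.8, 34.0]
force: [-0.3, -0.6, 1.7]
gripper_force: 0.9
tool_pos: [555.3, 265.9, 33.3]
force: [-1.7, -1.0, 3.8]
gripper_force: 1.6
```

To row units: 0.4 mm is 0.001.

```bash
for i in 1; do python3 steer.py '0 0 0 0 0 0.001 0
0 0 0 0 0 0.001 0' | grep -E "pos|force:"; python3 steer.py '0 0 0 0 0 0.001 0
0 0 0 0 0 0.001 0'| grep -E "pos|force:"; done
```

```text
tool_pos: [555.3, 265.8, 32.9]
force: [-2.1, -0.9, 3.6]
gripper_force: 1.9
tool_pos: [555.4, 265.9, 32.5]
force: [-2.7, 0.1, 4.1]
gripper_force: 2.0
```

To row units: 0.4 mm is 0.001.

```bash
for i in 1; do python3 steer.py '0 0 0 0 0 0.001 0
0 0 0 0 0 0.001 0' | grep -E "pos|force:"; python3 steer.py '0 0 0 0 0 0.001 0
0 0 0 0 0 0.001 0'| grep -E "pos|force:";python3 steer.py '0 0 0 0 0 0.001 0
0 0 0 0 0 0.001 0'| grep -E "pos|force:"; done
```

```text
tool_pos: [555.4, 266.0, 32.2]
force: [-3.3, -0.7, 6.0]
gripper_force: 2.7
tool_pos: [556.0, 266.0, 31.7]
force: [1.1, 0.1, -0.0]
gripper_force: 0.0
tool_pos: [555.9, 265.9, 31.1]
force: [0.2, 0.2, -0.2]
gripper_force: 0.0
```

To row units: 0.5 mm is 0.0013.

```bash
for i in 1; do python3 steer.py '0 0 0 0 0 0.0013 0
0 0 0 0 0 0.0013 0' | grep -E "pos|force:"; python3 steer.py '0 0 0 0 0 0.001 0
0 0 0 0 0 0.001 0'| grep -E "pos|force:"; done
```

```text
tool_pos: [555.7, 265.9, 30.8]
force: [-0.2, -0.3, 0.4]
gripper_force: 0.0
tool_pos: [555.6, 265.9, 30.5]
force: [0.2, 0.1, -0.1]
gripper_force: 0.4
```

To row units: 0.3 mm is 0.0008.

```bash
for i in 1; do python3 steer.py '0 0 0 0 0 0.0008 0
0 0 0 0 0 0.0008 0' | grep -E "pos|force:"; python3 steer.py '0 0 0 0 0 0.0008 0
0 0 0 0 0 0.0008 0'| grep -E "pos|force:"; done
```

```text
tool_pos: [555.6, 265.9, 30.2]
force: [-0.1, 0.0, 1.6]
gripper_force: 1.1
tool_pos: [555.7, 265.9, 30.2]
force: [-0.7, 0.4, 6.8]
gripper_force: 2.8
```

To row units: -75 mm is -0.1875, -45 mm is -0.1125.

```bash
python3 steer.py '0 0 0 0 0 -0.025 0
0 0 0 0 0 -0.1125 0
0 0 0 0 0 -0.1875 0
0 0 0 0 0 -0.1875 0' | grep pos; python3 go.py 636 250 105 2.945
python3 - <<'E'
from meas import *
t=cams.read_camera("top")
print("carton",onz(t,200,124,0),onz(t,245,124,0),onz(t,245,122,100),"tab",onz(t,202.2,159.3,56))
E
```

```text
tool_pos: [556.9, 266.5, 107.5]
pos [556.88 266.52 107.51] rot [0.003 0.003 0.001] d [-80.82  -0.8    2.78]
carton [748.57250142 285.51884283   0.        ] [752.39093489 136.61830862   0.        ] [721.15385354 117.39077236 100.        ] tab [613.09654763 252.56646427  56.        ]
```

To row units: -81 mm is -0.2025, -40 mm is -0.1.

```bash
python3 steer.py '0 0 0 -0.1 -0.002 0.005 0
0 0 0 -0.2025 -0.002 0.005 0
0 0 0 -0.2025 -0.002 0.005 0
0 0 0 -0.2025 -0.002 0.005 0' | grep pos; python3 go.py 636 250 46.5 2.945
```

```text
tool_pos: [633.6, 249.2, 101.6]
pos [633.63 249.23 101.65] rot [-0.001 -0.002  0.001] d [-2.3   1.27 55.14]
```

To row units: 54 mm is 0.135, 35 mm is 0.0875.

```bash
python3 steer.py '0 0 0 -0.005 0.003 0.0375 0
0 0 0 -0.005 0.003 0.0875 0
0 0 0 -0.005 0.003 0.135 0
0 0 0 -0.005 0.003 0.135 0
0 0 0 -0.005 0.003 0.135 0'; python3 go.py 628.3 251.6 47 2.945
```

```text
time: 17.4
tool_pos: [637.1, 250.2, 48.7]
eef_rot: [-3.141, -0.0, 2.946]
force: [-0.3, 0.9, 0.6]
finger_gap: -0.3
gripper_force: 0.0
pos [637.14 250.18  48.67] rot [-0.    -0.     0.001] d [ 8.95 -0.32  1.67]
```

To row units: 12 mm is 0.03, 9 mm is 0.0225.

```bash
python3 steer.py '0 0 0 0.0075 0 0.005 0
0 0 0 0.015 0 0.005 0
0 0 0 0.0225 0 0.005 0
0 0 0 0.03 0 0.005 0
0 0 0 0.03 0 0.005 0'; python3 steer.py '0 0 0 0.005 0 0 0
0 0 0 0.01 0 0 0
0 0 0 0.015 0 0 0
0 0 0 0.02 0 0 0
0 0 0 0.02 0 0 0';python3 go.py 610.7 255.1 47 2.945
```

```text
time: 18.02
tool_pos: [625.2, 252.6, 47.1]
eef_rot: [3.141, 0.0, 2.946]
force: [-0.1, 0.3, 0.2]
finger_gap: 0.1
gripper_force: 0.1
time: 18.65
tool_pos: [617.1, 254.2, 46.8]
eef_rot: [-3.141, -0.0, 2.946]
force: [1.0, 0.1, 0.4]
finger_gap: -0.6
gripper_force: 0.3
pos [617.07 254.15  46.77] rot [-0.    -0.     0.001] d [ 6.44 -0.31 -0.23]
```

To row units: 4 mm is 0.01, 3 mm is 0.0075.

```bash
python3 steer.py '0 0 0 0.0038 0 0 0
0 0 0 0.0075 0 0 0
0 0 0 0.01 0 0 0
0 0 0 0.01 0 0 0'|grep -E "pos|force:"; python3 steer.py '0 0 0 0.0025 0 0 0
0 0 0 0.0025 0 0 0'|grep -E "pos|force:";python3 steer.py '0 0 0 0.0018 0 0 0
0 0 0 0.0018 0 0 0'|grep -E "pos|force:"
```

```text
tool_pos: [613.3, 254.9, 46.7]
force: [1.7, 0.9, 0.4]
gripper_force: 0.4
tool_pos: [612.5, 255.0, 46.8]
force: [0.2, 0.9, 0.0]
gripper_force: 0.5
tool_pos: [611.8, 255.1, 46.8]
force: [2.0, 0.3, -1.1]
gripper_force: 0.6
```

To row units: 0.7 mm is 0.0018.

```bash
python3 steer.py '0 0 0 0.0018 0 0 0
0 0 0 0.0018 0 0 0'|grep -E "pos|force:"; python3 steer.py '0 0 0 0.0013 0 0 0
0 0 0 0.0013 0 0 0'|grep -E "pos|force:";python3 steer.py '0 0 0 0.0013 0 0 0
0 0 0 0.0013 0 0 0'|grep -E "pos|force:"
```

```text
tool_pos: [611.1, 255.3, 46.8]
force: [0.7, 1.2, -0.2]
gripper_force: 0.6
tool_pos: [610.6, 255.4, 46.8]
force: [1.4, -0.3, -0.3]
gripper_force: 0.6
tool_pos: [610.1, 255.5, 46.8]
force: [1.3, 0.2, -1.2]
gripper_force: 0.6
```

To row units: 0.5 mm is 0.0013.

```bash
python3 steer.py '0 0 0 0.0013 0 0 0
0 0 0 0.0013 0 0 0'|grep -E "pos|force:"; python3 steer.py '0 0 0 0.0013 0 0 0
0 0 0 0.0013 0 0 0'|grep -E "pos|force:";python3 steer.py '0 0 0 0.001 0 0 0
0 0 0 0.001 0 0 0'|grep -E "pos|force:"
```

```text
tool_pos: [610.0, 255.5, 46.9]
force: [3.4, 0.4, -0.9]
gripper_force: 1.4
tool_pos: [610.0, 255.5, 46.9]
force: [4.5, -1.0, -1.7]
gripper_force: 2.6
tool_pos: [609.9, 255.5, 47.0]
force: [6.3, -0.7, -2.7]
gripper_force: 3.0
```

The keeper is at its end stop: no more motion and the force is rising. Backing off and checking.

To row units: 180 mm is 0.45, -160 mm is -0.4.

```bash
python3 steer.py '0 0 0 -0.0125 0 0 0
0 0 0 -0.025 0 0 0
0 0 0 -0.025 0 -0.125 0
0 0 0 -0.025 0 -0.275 0
0 0 0 -0.025 0.15 -0.4 0
0 0 0 -0.025 0.3 -0.4 0
0 0 0 -0.025 0.45 -0.4 0
0 0 0 -0.025 0.45 -0.4 0'
python3 - <<'E'
from meas import *
t=cams.read_camera("top");s=cams.read_camera("scene")
a=cv2.resize(t["pixels"][144:204,160:230,::-1],None,fx=5.7,fy=5.7,interpolation=cv2.INTER_CUBIC)
b=cv2.resize(s["pixels"][124:184,200:260,::-1],None,fx=5.7,fy=5.7,interpolation=cv2.INTER_CUBIC)
cv2.imwrite("pics/c6.png",np.hstack([a,b]))
E
```

```text
time: 22.15
tool_pos: [651.5, 436.7, 206.2]
eef_rot: [3.139, -0.002, 2.952]
force: [0.0, -0.6, -0.6]
finger_gap: -0.0
gripper_force: 0.0
```

View pics/c6.png

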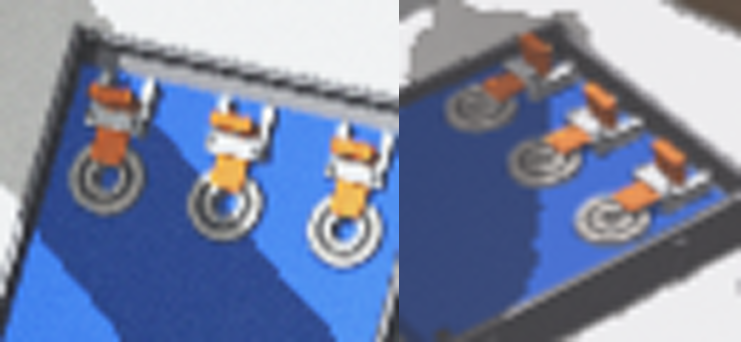

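All three bearings and keepers now look the same. The middle tongue is over its bearing, at (230,173) in the top view and (572,138) in the scene view. Handing in.

```bash
python3 -c "
from bench import r, cams, status
print(r.hand_in())"
```

```text
the job is handed in; nothing more can be done
None
```

The bearing is pressed fully home in the middle pocket, with its keeper pushed over it to the end stop, and the job was handed in at about 22 s; early in the nudge a mistyped row pressed the fingertips on the deck (about 18 N vertical, 12 N sideways, so the bearing may have briefly felt more than 8 N), which I lifted at once, and every other reading stayed under 8 N.

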